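# Set the depth stop of a jar-test stirrer

### The job

Take the square-key driver from its rack, seat it in the socket of the stop screw on the blue bridge and gently turn the screw, with the driver only, until the setting block just drags beneath the stop, neither loose nor clamped. Prove it by drawing the block outwards by its upright grip, five to fifteen millimetres in all, and leave it there, still lightly nipped, with the driver standing in the screw. Do not clamp the block hard, and leave the beaker, bottle and spare paddle alone.

Things in the scene. Friction and masses are not known exactly. Their poses are not given: they have to be found in the camera images.
- stand: Fixed stand: dark base plate 240 x 150 x 12 mm with a blue bridge across it (44 mm along x, 150 along y, top 92 mm above the table) on two posts. Origin on the table; the plate reaches from x = -140 to +100 mm; the screw's axis is vertical at x = +50, y = 0. Its open front is -x, towards the robot.
- stop_screw: Screw stem; origin on its axis, at table level or a few mm below. Clockwise from above lowers it 2 mm per rad; it stays where left; 0.06 to 0.1 N m turns it. Its sprung foot (18 mm wide) has an unknown gap over the block: it meets it after 0.4 to 2.3 rad, then bears about 13 N more per rad. Wanted: a nip of 4 to 5 N (2 to 7 is good, over 16 marks the block).
- socket (a point): Centre of the mouth of the square socket in the top of the screw's square head (34 x 34 x 34 mm), about 0.135 m above the table; z up, x and y along the socket's sides, turning with the screw. The socket is 15.4 mm wide and 29 mm deep, its mouth flaring by 4 mm to each side over the upper 6 mm.
- block_grip (a point): Inside the upright grip of the setting block, 18 mm below its top and 42 mm above the block's underside. The grip is 30 mm along x, 14 mm thick along y, and stands 42 mm above the bar at its end nearest the robot. The block is drawn outwards along its own -x, towards the robot.
- block_mid (a point): Middle of the aluminium setting block's bar (about 0.25 kg), 170 x 24 x 18 mm along x, y, z, lying flat on the base plate through under the foot, the grip 68 mm from here towards -x. Drawing it slowly takes 0.4 to 1.3 N when the foot is clear, and about 0.85 N (0.7 to 1.1) more per newton of the foot's force.
- driver_handle (a point): Centre of the driver's black square handle, 26 x 26 mm and 60 mm high, x and y along its sides. The driver (0.16 kg) stands upright in the rack: below the handle a 26 mm round steel shank, then a square steel tip 14 mm wide and 30 mm long, its sides parallel to the handle's, with a ball nose (14 mm across, 6 mm long) at its end.
- driver_tip (a point): Centre of the driver's lower end, 92 mm below the handle's centre.
- rack: Fixed grey block 70 x 70 x 40 mm with a square hole 30 mm deep in which the driver stands. Origin: centre of its underside.
- beaker: Bystander: empty glass beaker, 72 mm across, 90 mm high, origin at its underside.
- reagent: Bystander: amber bottle, 52 mm across, 110 mm high, origin at its underside.
- paddle: Bystander: spare steel stirrer paddle lying flat, about 195 mm long.

How it is judged:
On the way, in this order (a step that is already met when the one before it is completed fails the run):
1. the driver's tip is seated in the screw's socket (horizontal distance between driver_tip and socket below 0.005 m and z of driver_tip in the frame of socket below -0.02 m), for 0.2 s.
2. the stop has been turned down onto the block (contact force between stop_screw and block above 1.5 N), for 0.2 s.
At the end, for the whole second after the job is handed in: The stop's foot bears on the setting block with 2 to 7 N, the block lies at rest under it, 3 to 22 mm from where it was at the start, and the driver stands in the screw's socket at least 18 mm deep, leaning less than 0.2 rad (contact force between stop_screw and block between 2 and 7 N and distance of block_grip from where it was at the start of the episode between 0.003 and 0.022 m and horizontal distance between driver_tip and socket below 0.005 m and z of driver_tip in the frame of socket below -0.018 m and angle between driver_tip's own z axis and vertical below 0.2 rad and linear speed of block below 0.01 m/s); the robot touches nothing.
It fails at once if the stop bears on the block with more than 16 N (contact force between stop_screw and block above 16 N).
It fails at once if the fingers touch the screw (contact force between the fingers and stop_screw above 0.5 N).
It fails at once if the beaker, bottle or paddle is disturbed (distance of any of beaker, reagent, paddle from where it was at the start of the episode above 0.025 m).
It also fails if it takes over 72 s, if anything falls off the work surface, if the arm or the gripper's body presses on something with over 40 N, if the wrist force passes 120 N, or if a joint passes its speed limit or range.

### The arm

A 6-joint arm with a two-finger parallel gripper is mounted at the origin on the work surface. World frame = base frame: x ahead of the robot, y to its left, z up, the work surface at z = 0. Lengths are in m, angles in rad, forces in N, time in s.
With the tool pointing down it reaches from about 0.25 to 0.775 m from the base axis. Payload 4 kg.
Tool frame: the origin (TCP) lies where the fingers leave the gripper's body, on its centre line; the fingertips stand 97 mm ahead of it and the grasp point (between the pads) lies 78 mm ahead of it; z points along the fingers, x is the direction in which the jaws open and shut, and the axes are right-handed (so a half turn about z gives the same grasp; the last joint's range is limited). The gripper opens to 94 mm and grips with 3 to 60 N. Pads are 16 mm wide; open, the fingers measure 119 mm over their backs; the gripper's body (75 mm by 177 mm) begins 78 mm behind the grasp point.
Start: joints at [-1.243, 0.087, 1.371, -0, 1.684, -0.103], TCP at [0.23, -0.5, 0.303] pointing down, gripper open.
Joint ranges: [-3.1, 3.1], [-0.76, 2.03], [0.27, 2.55], [-1.08, 4.22], [0.17, 2.65], [-2.57, 2.57]. Speed limits (rad/s): [2.79, 2.79, 3.14, 3.14, 3.14, 3.14].

### API

Orientations are given as [roll, pitch, yaw] about the fixed x, y, z axes, in that order (R = Rz(yaw) Ry(pitch) Rx(roll)).
In Python, from bench import * gives the robot as it stands.
- The arm moves only by the tool jog_arm, never from a script. Its argument "moves" is a list of rows, each a list of 7 numbers: the turn, a rotation vector about the world's x, y, z in rad, then the shift along the world's x, y, z in mm, then the finger opening in mm, from 0 to 94. In form: [[rx, ry, rz, tx, ty, tz, fingers], ...]. A call has 1 to 12 rows; each row shifts and turns the commanded pose from where the row before left it; what a row does not reach is not made up. A row lasts 1/8 s, in which the tool goes at most 62.5 mm and 10.7 degrees, less where a joint would pass 70% of its speed; a pose out of reach is approached as far as the arm can. A call is refused whole if a number of a shift passes 62.5 or a number of a turn 0.188, either way. A call with a gripper value outside its range is refused whole. The fingers move at their own pace and stop on an object; the grip force is fixed at half the most. Time passes only in rows, so rows that do not move let the fingers close. It gives the time, the measured TCP pose, the force and the opening at its end, in the units of the state.
- get_obs(): the state, without advancing time (a new reading comes with each control period).
- snapshot(name): name is "side" or "top" or "wrist"; returns the picture (384x512x3 uint8, red, green, blue); there is no depth.
- get_calibration(name): a dict with "camera_matrix" (3x3 intrinsics, pixels), "R" (3x3) and "t" (3): a world point X has camera coordinates R X + t. Camera axes: x right, y down, z forward; pixel columns grow to the right and rows downward; lengths in m; the calibration is good to about 2 mm. The wrist camera is an equidistant fisheye: a pixel r from the principal point sees the ray r / f radians off the axis. A picture is of the moment at which its call begins: read the wrist's pose just before it. get_calibration takes no time and is no camera call; for the wrist camera it gives the pose at the moment of the call.
- close_job(): hands the job in, once; it reports no verdict.
Trained networks look in the newest picture that a camera, given by its name, has taken for a name from the list of things; names that differ only in an ending like _2 or _b are one class to them, and where a whole thing is asked for, a point or a joint stands for the part that bears it (a point fixed in the world has none). Each returns a list of dicts, best first, with "conf" (0 to 1); they miss things now and then, are a little off and sometimes report something else, mostly with a low value. They report only what shows in the picture. A call takes as long as a camera call.
- look_for(label, camera): "bbox" ([left, top, right, bottom] in pixels, round what is visible of it).
The state is a dict: "time": time; "joint_positions": joint angles; "qvel": joint speeds; "joint_torque": joint torques, N m; "tool_pos": TCP position; "ee_rot": TCP orientation; "wrist_force": force on the tool from outside, world axes, zero at the start; "wrist_torque": the same for the moment, N m; "width": finger opening in m.
Only numpy, scipy, OpenCV 4.12 (cv2) and the standard library are available. Lean on these libraries where they do the work, as an engineer would, in place of code of your own. Each camera call takes 0.05 s, during which the arm holds its last target.

## Working session

There is one attempt and no reset: what is moved stays moved. The work goes in short steps, Python scripts to look and compute and a tool call to move; the robot and the scene stay as the last step left them, time stands still between calls to the robot, and variables do not carry over. Pictures are saved under pics/ and viewed, and the job is handed in when it is done.

Besides the shell and the picture viewer there is one more tool, called after ">>>" as name(argument=value, ...) on one line, values as JSON. jog_arm: Moves the arm, as the interface text tells. Its arguments: {"type":"object","properties":{"moves":{"type":"array","items":{"type":"array","items":{"type":"number"}}}},"required":["moves"]}

```bash
ls; mkdir -p pics; python3 - <<'E'
from bench import *
import cv2
o=get_obs();print(o)
for n in("side","top","wrist"):
    im=snapshot(n);cv2.imwrite(f"pics/{n}0.png",im[:,:,::-1])
    c=get_calibration(n);print(n,c)
for cam in("side","top"):
    for l in("stand","stop_screw","socket","block_grip","block_mid","driver_handle","rack","beaker","reagent","paddle"):
        try: print(cam,l,[(d['conf'],d['bbox']) for d in look_for(l,cam)][:2])
        except Exception as e: print(cam,l,e)
E
```

```text
pics
{'time': 0.0, 'joint_positions': array([-1.24312359e+00,  8.79443398e-02,  1.37223657e+00, -6.80291394e-05,
        1.68356852e+00, -1.03083908e-01]), 'qvel': array([-0.00037683, -0.00033313,  0.00081325,  0.00101061,  0.00036893,
        0.00064882]), 'joint_torque': array([ 1.28689171e-03, -3.40176880e+01, -3.02427900e+01,  7.19341985e-02,
        3.30341526e-02, -1.67394232e-04]), 'tool_pos': array([ 0.22953897, -0.49945005,  0.30151873]), 'ee_rot': array([-3.14143797e+00,  2.15228851e-03, -1.14004710e+00]), 'wrist_force': array([ 0.75413348,  0.21106982, -0.07623474]), 'wrist_torque': array([0.02925367, 0.01205033, 0.00103075]), 'width': 0.09408800698450039}
side {'camera_matrix': array([[351.07259012,   0.        , 258.81572308],
       [  0.        , 351.07259012, 193.05354052],
       [  0.        ,   0.        ,   1.        ]]), 'R': array([[ 0.98984753, -0.14164931, -0.01171928],
       [-0.10148747, -0.64664813, -0.75600694],
       [ 0.09950961,  0.74952096, -0.65445868]]), 't': array([-0.51828276,  0.14136013,  0.7541236 ])}
top {'camera_matrix': array([[362.23935264
[... 1285 characters left out ...]
2.8]), (0.68, [229.6, 190.1, 286.3, 216.0])]
side reagent [(0.85, [312.6, 305.3, 348.1, 359.7])]
side paddle [(0.58, [240.4, 158.0, 289.2, 165.9])]
top stand [(0.74, [198.4, 157.2, 265.6, 256.3])]
top stop_screw [(0.86, [220.6, 159.1, 240.6, 178.5])]
top socket [(0.6, [222.2, 159.0, 237.8, 178.5]), (0.33, [197.8, 158.6, 265.5, 255.8])]
top block_grip [(0.71, [225.2, 184.9, 235.9, 232.9])]
top block_mid [(0.75, [227.1, 183.6, 237.5, 234.7])]
top driver_handle [(0.53, [130.4, 234.5, 148.2, 247.1])]
top rack [(0.75, [129.4, 224.3, 167.5, 256.2])]
top beaker [(0.67, [353.7, 221.9, 388.0, 255.8])]
top reagent [(0.77, [359.0, 162.2, 392.6, 189.7])]
top paddle [(0.59, [149.2, 144.6, 164.1, 221.7])]
```

```bash
python3 - <<'E'
import cv2
a=cv2.imread("pics/top0.png")[120:280,110:410];cv2.imwrite("pics/top0c.png",cv2.resize(a,None,fx=2.66,fy=2.66,interpolation=cv2.INTER_CUBIC))
a=cv2.imread("pics/side0.png")[110:260,190:340];cv2.imwrite("pics/side0c.png",cv2.resize(a,None,fx=4,fy=4,interpolation=cv2.INTER_CUBIC))
E
```

```text
(no output)
```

View pics/top0c.png

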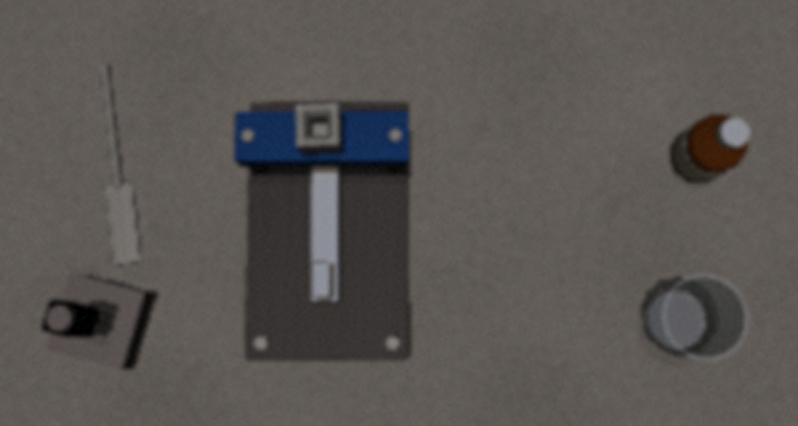

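View pics/side0c.png

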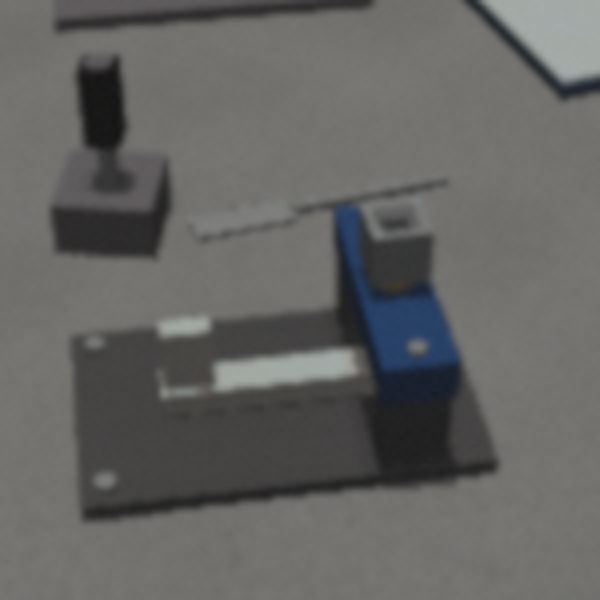

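View pics/wrist0.png

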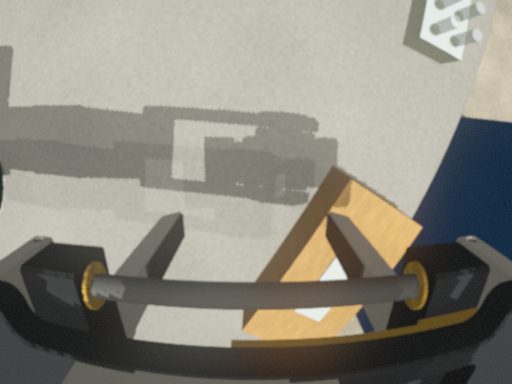

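```bash
cat > h.py <<'E'
from bench import *
import cv2, numpy as np
def ray(cam,u,v,cal=None):
    c=cal or get_calibration(cam);K=c['camera_matrix'];R=c['R'];t=c['t']
    x=(u-K[0,2])/K[0,0];y=(v-K[1,2])/K[1,1]
    if cam=='wrist':
        r=np.hypot(x,y); d=np.array([x/r*np.sin(r),y/r*np.sin(r),np.cos(r)]) if r>0 else np.array([0,0,1.])
    else: d=np.array([x,y,1])
    return -R.T@t, R.T@d
def onz(cam,u,v,z,cal=None):
    o,d=ray(cam,u,v,cal); return o+d*(z-o[2])/d[2]
def proj(cam,X,cal=None):
    c=cal or get_calibration(cam);K=c['camera_matrix'];p=c['R']@np.asarray(X)+c['t']
    if cam=='wrist':
        th=np.arctan2(np.hypot(p[0],p[1]),p[2]);n=np.hypot(p[0],p[1]);q=p[:2]/n*th
    else:q=p[:2]/p[2]
    return K[0,0]*q[0]+K[0,2],K[1,1]*q[1]+K[1,2]
E
python3 - <<'E'
from h import *
np.set_printoptions(precision=4,suppress=True)
T=lambda a,b:(a/2.66+110,b/2.66+120)
S=lambda a,b:(a/4+190,b/4+110)
for n,(a,b),z in [("htop",(60,318),.132),("sock",(320,127),.135),("head c1",(297,104),.135),("c2",(340,104),.135),("c3",(297,148),.135),("c4",(340,148),.135),("br1",(235,112),.092),("br2",(409,110),.092),("br3",(235,163),.092),("br4",(409,166),.092),
 ("pl1",(247,358),.012),("pl2",(410,358),.012),("plTR",(408,103),.012),("grip",(320,262),.072),("grip2",(320,300),.072),("barR",(338,300),.03),("barL",(311,300),.03),("rk",(85,275),.04),("rk2",(155,292),.04),("rk3",(127,367),.04),("padd",(122,262),0),("padd2",(108,66),0),("paw",(107,187),0),("bottlecap",(735,131),.11),("beak",(708,318),.09)]:
    print("top",n,onz("top",*T(a,b),z))
for n,(a,b),z in [("htop",(100,61),.132),("sock",(396,217),.135),("gripL",(160,325),.072),("gripR",(210,325),.072),("rk",(55,205),.04),("rk2",(70,150),.04),("rk3",(170,158),.04),("rk4",(160,215),.04),("pl",(83,512),.012),("pl2",(72,338),.012),("pl3",(496,462),.012)]:
    print("side",n,onz("side",*S(a,b),z))
E
```

```text
top htop [0.4436 0.269  0.132 ]
top sock [0.5974 0.065  0.135 ]
top head c1 [0.6165 0.084  0.135 ]
top c2 [0.6165 0.049  0.135 ]
top c3 [0.5801 0.0834 0.135 ]
top c4 [0.5801 0.0486 0.135 ]
top br1 [0.6202 0.1419 0.092 ]
top br2 [ 0.6219 -0.0074  0.092 ]
top br3 [0.5757 0.1407 0.092 ]
top br4 [ 0.5731 -0.0074  0.092 ]
top pl1 [0.4107 0.1389 0.012 ]
top pl2 [ 0.4111 -0.0089  0.012 ]
top plTR [ 0.6481 -0.0072  0.012 ]
top grip [0.4931 0.0688 0.072 ]
top grip2 [0.4607 0.0684 0.072 ]
top barR [0.4624 0.0557 0.03  ]
top barL [0.4624 0.0799 0.03  ]
top rk [0.4837 0.2811 0.04  ]
top rk2 [0.4688 0.2179 0.04  ]
top rk3 [0.4031 0.2399 0.04  ]
top padd [0.4986 0.2601 0.    ]
top padd2 [0.6879 0.2822 0.    ]
top paw [0.5696 0.2776 0.    ]
top bottlecap [ 0.5995 -0.2784  0.11  ]
top beak [ 0.4457 -0.2548  0.09  ]
side htop [0.4483 0.2663 0.132 ]
side sock [0.6017 0.0646 0.135 ]
side gripL [0.4674 0.0675 0.072 ]
side gripR [0.4957 0.063  0.072 ]
side rk [0.4081 0.2407 0.04  ]
side rk2 [0.4203 0.3064 0.04  ]
side rk3 [0.4899 0.2849 0.04  ]
side rk4 [0.4774 0.2181 0.04  ]
side pl [ 0.4143 -0.0142  0.012 ]
side pl2 [0.4131 0.1341 0.012 ]
side pl3 [ 0.6494 -0.012   0.012 ]
```

>>> jog_arm(moves=[[0,0,0.175,15.5,54.6,0,94],[0,0,0.175,15.5,54.6,0,94],[0,0,0.175,15.5,54.6,0,94],[0,0,0.175,15.5,54.6,0,94],[0,0,0.175,15.5,54.6,0,94],[0,0,0.175,15.5,54.6,0,94],[0,0,0.175,15.5,54.6,0,94],[0,0,0.175,15.5,54.6,0,94],[0,0,0.175,15.5,54.6,0,94],[0,0,0.175,15.5,54.6,0,94],[0,0,0.175,15.5,54.6,0,94],[0,0,0.175,15.5,54.6,0,94]])

```text
time: 2.65
tool_pos: [0.4158, 0.1575, 0.3031]
ee_rot: [3.14, -0.001, 0.966]
wrist_force: [0.8, -0.6, 0.6]
width: 0.0938
```

```bash
python3 - <<'E'
from h import *
import pickle
np.set_printoptions(precision=4,suppress=True)
o=get_obs();print(o['tool_pos'],o['ee_rot'],o['joint_positions'],o['wrist_force'],o['wrist_torque'])
c=get_calibration("wrist");im=snapshot("wrist");pickle.dump(c,open("c1.pkl","wb"));cv2.imwrite("pics/w1.png",im[:,:,::-1])
for X in([.446,.265,.132],[.447,.2615,.04],[.5985,.065,.135]):print(proj("wrist",X,c))
E
```

```text
[0.4158 0.1575 0.3031] [ 3.1404 -0.0008  0.9662] [ 0.2345 -0.1512  1.6016 -0.0003  1.6898 -0.7318] [ 0.8429 -0.6451  0.5802] [ 0.0036 -0.1869  0.0045]
(np.float64(370.535164028268), np.float64(154.17470444715582))
(np.float64(340.1333277486754), np.float64(144.90526766556468))
(np.float64(277.61740339031826), np.float64(357.75892607335527))
```

View pics/w1.png

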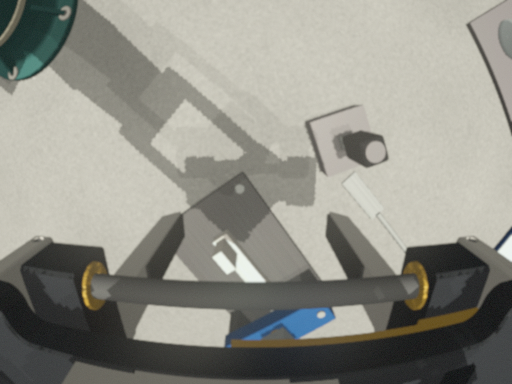

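```bash
python3 - <<'E'
import cv2
a=cv2.imread("pics/w1.png")[85:195,290:410];a=cv2.convertScaleAbs(a,alpha=1.3,beta=30);cv2.imwrite("pics/w1c.png",cv2.resize(a,None,fx=5,fy=5,interpolation=cv2.INTER_CUBIC))
E
```

```text
(no output)
```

View pics/w1c.png

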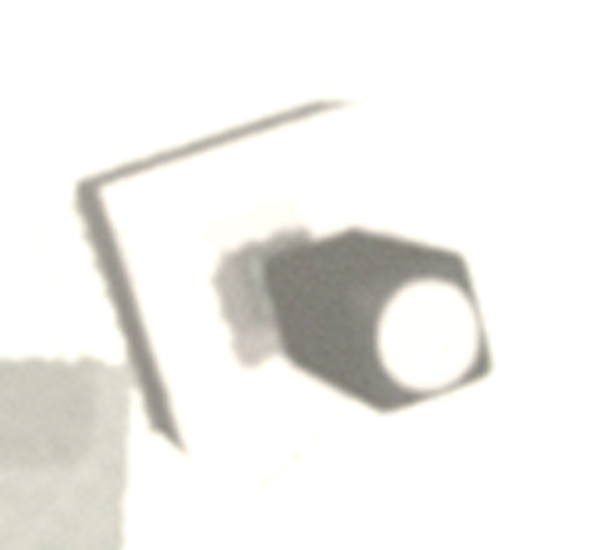

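```bash
python3 - <<'E'
from h import *
import pickle
np.set_printoptions(precision=4,suppress=True)
c=pickle.load(open("c1.pkl","rb"))
P=lambda a,b,z:onz("wrist",a/5+290,b/5+85,z,c)
t=P(428,334,.132);print(t)
a,b,d=P(462,252,.132),P(492,370,.132),P(385,411,.132)
for u,v in((a,b),(b,d)):print(np.linalg.norm(v-u),np.degrees(np.arctan2(*(v-u)[[1,0]])))
r=[P(x,y,.04) for x,y in((98,187),(335,105),(180,447))]
for u,v in((r[0],r[1]),(r[0],r[2])):print(u,v,np.linalg.norm(v-u),np.degrees(np.arctan2(*(v-u)[[1,0]])))
# stand
cc=get_calibration("wrist")
print(onz("wrist",239,188,.012,c))
E
```

```text
[0.4469 0.2704 0.132 ]
0.022983114873141964 -14.477666675440258
0.022855628375585534 -103.9221553518355
[0.404  0.2447 0.04  ] [0.4189 0.305  0.04  ] 0.06211527317059144 76.06665023154615
[0.404  0.2447 0.04  ] [0.4678 0.2277 0.04  ] 0.06603059308454433 -14.88421373299604
[0.4271 0.126  0.012 ]
```

>>> jog_arm(moves=[[0,0,0.118,10.3,37.3,0,94],[0,0,0.118,10.3,37.3,0,94],[0,0,0.117,10.3,37.3,0,70],[0,0,0,0,0,0,70],[0,0,0,0,0,0,70]])

```text
time: 3.32
tool_pos: [0.4464, 0.2667, 0.3026]
ee_rot: [-3.141, 0.001, 1.312]
wrist_force: [-0.1, 0.1, -0.2]
width: 0.0708
```

```bash
python3 - <<'E'
from h import *
import pickle
np.set_printoptions(precision=4,suppress=True)
o=get_obs();print(o['tool_pos'],o['ee_rot'],o['joint_positions'],o['wrist_force'],o['wrist_torque'])
c=get_calibration("wrist");im=snapshot("wrist");pickle.dump(c,open("c2.pkl","wb"));cv2.imwrite("pics/w2.png",im[:,:,::-1])
for X in([.4468,.2697,.132],[.5985,.065,.135]):print(proj("wrist",X,c))
E
```

```text
[0.4464 0.2667 0.3026] [-3.1413  0.0008  1.3117] [ 0.4298  0.0208  1.4405 -0.0005  1.681  -0.882 ] [-0.0922  0.1171 -0.2036] [ 0.0553 -0.1525  0.0177]
(np.float64(257.720621988407), np.float64(193.03029027492886))
(np.float64(129.07840013702628), np.float64(346.7724112158917))
```

View pics/w2.png

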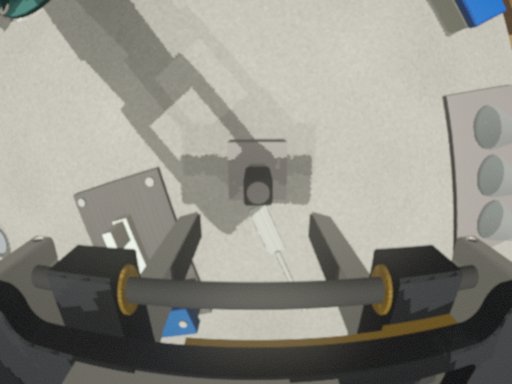

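>>> jog_arm(moves=[[0,0,0.005,0.4,3,-40,60],[0,0,0,0,0,-40,60],[0,0,0,0,0,-37,60],[0,0,0,0,0,0,60],[0,0,0,0,0,0,20],[0,0,0,0,0,0,20],[0,0,0,0,0,0,20],[0,0,0,0,0,0,20]])

```text
time: 4.38
tool_pos: [0.4473, 0.2702, 0.1866]
ee_rot: [3.14, -0.0, 1.318]
wrist_force: [0.2, -0.7, 3.2]
width: 0.0255
```

```bash
python3 - <<'E'
from h import *
np.set_printoptions(precision=4,suppress=True)
o=get_obs();print(o['tool_pos'],o['ee_rot'],o['joint_positions'],o['wrist_force'],o['wrist_torque'],o['width'])
E
```

```text
[0.4473 0.2702 0.1866] [ 3.1402 -0.      1.3181] [ 0.4353  0.0785  1.6131 -0.0009  1.4489 -0.8827] [ 0.1837 -0.6717  3.1843] [ 0.1754 -0.2419  0.0376] 0.025490068147811327
```

>>> jog_arm(moves=[[0,0,0,0,0,10,20],[0,0,0,0,0,20,20],[0,0,0,0,0,40,20],[0,0,0,0,0,50,20],[0,0,0,0,0,40,20],[0,0,0.05,15,-35,0,20],[0,0,0.05,15,-35,0,20],[0,0,0.05,15,-35,0,20],[0,0,0.05,15,-35,0,20],[0,0,0.05,12,-30,0,20],[0,0,0,0,0,0,20]])

```text
time: 5.75
tool_pos: [0.5194, 0.0987, 0.3456]
ee_rot: [-3.141, -0.0, 1.565]
wrist_force: [-0.8, 0.8, -1.8]
width: 0.0253
```

```bash
python3 - <<'E'
from h import *
import pickle
np.set_printoptions(precision=4,suppress=True)
o=get_obs();print(o['tool_pos'],o['ee_rot'],o['joint_positions'],o['wrist_force'],o['wrist_torque'])
c=get_calibration("wrist");im=snapshot("wrist");pickle.dump(c,open("c3.pkl","wb"));cv2.imwrite("pics/w3.png",im[:,:,::-1])
for n in("top","side"):cv2.imwrite(f"pics/{n}3.png",snapshot(n)[:,:,::-1])
for X in([.5985,.065,.135],):print(proj("wrist",X,c))
a=cv2.imread("pics/side3.png")[90:240,190:340];b=cv2.imread("pics/top3.png")[120:270,150:300]
cv2.imwrite("pics/m3.png",cv2.resize(cv2.convertScaleAbs(cv2.hconcat([a,b]),alpha=1.5),None,fx=2.66,fy=2.66,interpolation=cv2.INTER_CUBIC))
E
```

```text
[0.5194 0.0987 0.3456] [-3.1407 -0.      1.5645] [ 0.0805  0.0357  1.3408  0.0001  1.766  -1.484 ] [-0.7876  0.7743 -1.8358] [-0.0062 -0.1354 -0.0055]
(np.float64(224.36827702163856), np.float64(252.60303544186314))
```

View pics/w3.png

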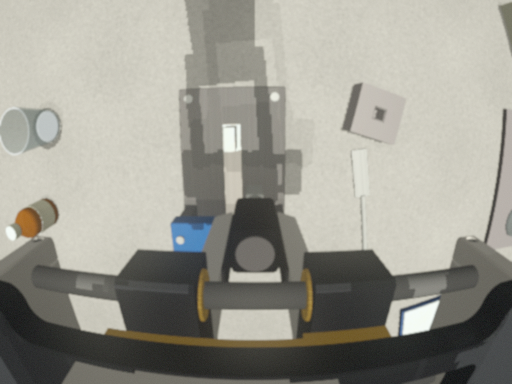

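View pics/m3.png

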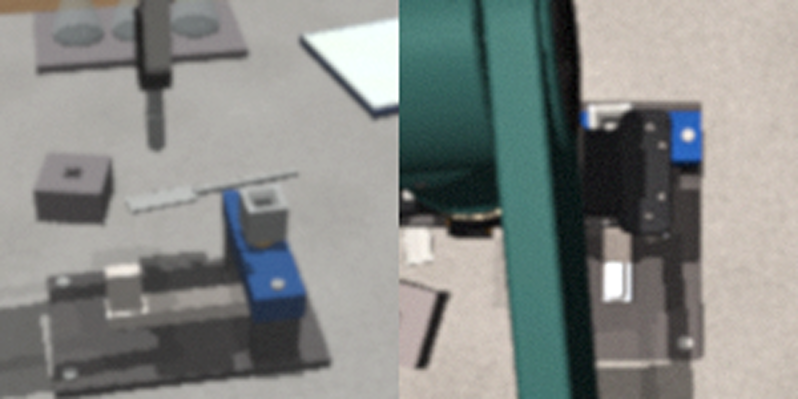

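```bash
python3 - <<'E'
from h import *
import pickle
np.set_printoptions(precision=4,suppress=True)
c=pickle.load(open("c3.pkl","rb"))
for n,u,v,z in(("plL",181,89,.012),("plR",285,88,.012),("sL",188,99,.012),("sR",275,97,.012),("gr",231,137,.072),("rackhole",380,114,.04)):print(n,onz("wrist",u,v,z,c))
a=cv2.imread("pics/top0.png")[150:190,210:250];b=cv2.imread("pics/side0.png")[152:192,270:310]
s=cv2.imread("pics/side3.png")[152:192,270:310]
cv2.imwrite("pics/sock.png",cv2.resize(cv2.convertScaleAbs(cv2.hconcat([a,b]),alpha=1.6),None,fx=10,fy=10,interpolation=cv2.INTER_CUBIC))
E
```

```text
plL [ 0.4131 -0.0036  0.012 ]
plR [0.415  0.1418 0.012 ]
sL [0.4279 0.0063 0.012 ]
sR [0.4279 0.1279 0.012 ]
gr [0.4783 0.071  0.072 ]
rackhole [0.4466 0.2716 0.04  ]
```

View pics/sock.png

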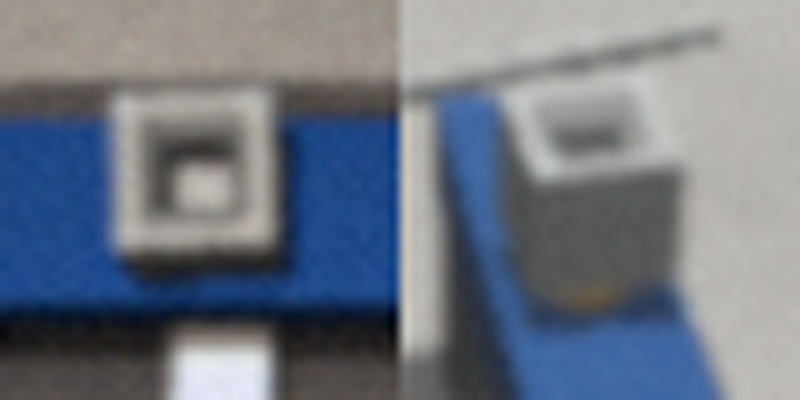

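```bash
python3 - <<'E'
from h import *
from scipy.optimize import least_squares
np.set_printoptions(precision=4,suppress=True)
print(onz("top",228.9,166.5,.135),onz("side",288.4,164.5,.135))
ct,cs=get_calibration("top"),get_calibration("side")
f=lambda X:np.r_[np.subtract(proj("top",X,ct),(228.9,166.5)),np.subtract(proj("side",X,cs),(288.4,164.5))]
r=least_squares(f,[.6,.065,.135]);print(r.x,r.fun)
# known driver (wrist 0.4468,0.2697 / TCP .4473,.2702) in top and side
for n,uv in(("top",(60/2.66+110,318/2.66+120)),("side",(190+25,110+61/4))):print(n,uv,proj(n,[.4471,.270,.132]))
E
```

```text
[0.6001 0.0681 0.135 ] [0.6002 0.0638 0.135 ]
[0.6011 0.0684 0.1316] [ 0.0057 -0.0771 -0.0772  0.017 ]
top (132.5563909774436, 239.54887218045113) (np.float64(132.18979935243655), np.float64(237.89277548964571))
side (215, 125.25) (np.float64(214.4750050866913), np.float64(124.57269245534656))
```

>>> jog_arm(moves=[[0,0,0,27.2,-10.5,0,20],[0,0,0,27.2,-10.5,0,20],[0,0,0.005,27.2,-10.5,0,20],[0,0,0,0,0,-10,20],[0,0,0,0,0,-10,20],[0,0,0,0,0,0,20],[0,0,0,0,0,0,20]])

```text
time: 6.78
tool_pos: [0.6, 0.0694, 0.3261]
ee_rot: [3.141, -0.0, 1.574]
wrist_force: [0.5, 0.0, -1.5]
width: 0.0256
```

```bash
python3 - <<'E'
from h import *
np.set_printoptions(precision=4,suppress=True)
o=get_obs();print(o['tool_pos'],o['ee_rot'],o['joint_positions'],o['wrist_force'],o['wrist_torque'])
for n in("wrist","top","side"):cv2.imwrite(f"pics/{n}4.png",snapshot(n)[:,:,::-1])
p=o['tool_pos']
for d in(-.1766,-.078-.005,-.053):print(proj("side",p+[0,0,d]))
a=cv2.imread("pics/side4.png")[100:200,240:340]
cv2.imwrite("pics/s4.png",cv2.resize(cv2.convertScaleAbs(a,alpha=1.5),None,fx=6,fy=6,interpolation=cv2.INTER_CUBIC))
a=cv2.imread("pics/wrist4.png")[180:300,180:330]
cv2.imwrite("pics/w4.png",cv2.resize(cv2.convertScaleAbs(a,alpha=1.5),None,fx=5,fy=5,interpolation=cv2.INTER_CUBIC))
E
```

```text
[0.6    0.0694 0.3261] [ 3.1412 -0.0002  1.5737] [ 0.0212  0.2052  1.1915  0.0002  1.7445 -1.5525] [ 0.4783  0.0122 -1.4683] [ 0.0374 -0.0829 -0.002 ]
(np.float64(288.0743534235359), np.float64(157.65785725925977))
(np.float64(290.06561063733176), np.float64(119.43620637031283))
(np.float64(290.7789756234108), np.float64(105.74335581067339))
```

View pics/s4.png

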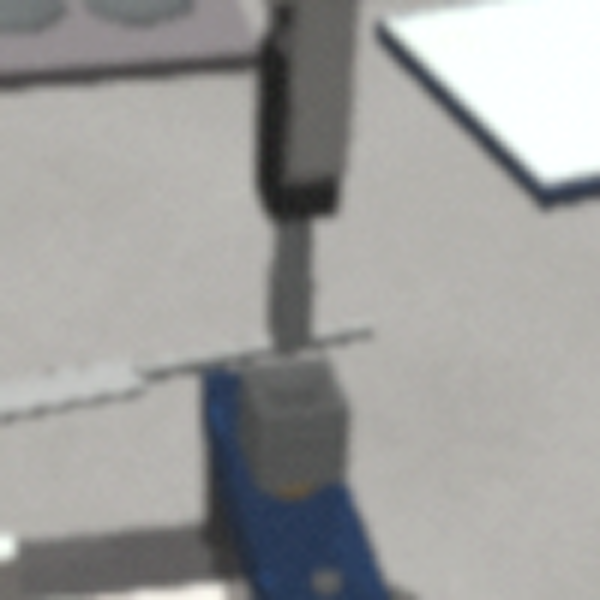

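View pics/w4.png

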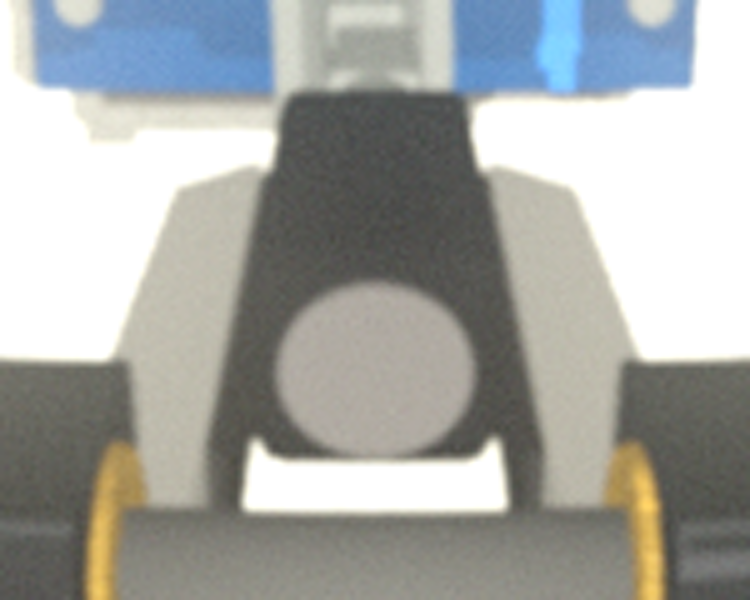

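>>> jog_arm(moves=[[0,0,-0.003,0.5,-2,0,20],[0,0,0,0,0,-7,20],[0,0,0,0,0,-6,20],[0,0,0,0,0,-5,20],[0,0,0,0,0,0,20],[0,0,0,0,0,0,20]])

```text
time: 7.68
tool_pos: [0.6011, 0.0669, 0.3078]
ee_rot: [3.141, -0.0, 1.57]
wrist_force: [-0.4, -0.6, -1.7]
width: 0.0258
```

```bash
cat > s.py <<'E'
from h import *
np.set_printoptions(precision=4,suppress=True)
o=get_obs();print(o['time'],o['tool_pos'],o['ee_rot'],'q6',o['joint_positions'][5],o['wrist_force'],o['wrist_torque'],o['width'])
E
python3 s.py
```

```text
7.675 [0.6011 0.0669 0.3078] [ 3.1414 -0.0001  1.57  ] q6 -1.5530304707998674 [-0.3853 -0.5707 -1.6618] [ 0.0423 -0.0872 -0.0354] 0.025841874008134067
```

>>> jog_arm(moves=[[0,0,0,0,0,-4,20],[0,0,0,0,0,-4,20],[0,0,0,0,0,0,20]])

```text
time: 8.05
tool_pos: [0.6017, 0.0669, 0.3]
ee_rot: [3.139, -0.0, 1.57]
wrist_force: [1.9, -0.4, -1.4]
width: 0.0258
```

```bash
python3 s.py
```

```text
8.05 [0.6017 0.0669 0.3   ] [ 3.1391 -0.0002  1.57  ] q6 -1.5530010168429864 [ 1.8874 -0.4057 -1.3711] [ 0.1085 -0.8208 -0.003 ] 0.025755794428335844
```

>>> jog_arm(moves=[[0,0,0,0.8,0,0,20],[0,0,0,0,0,-3,20],[0,0,0,0,0,-3,20],[0,0,0,0,0,0,20]])

```text
time: 8.55
tool_pos: [0.6023, 0.0669, 0.2933]
ee_rot: [3.141, -0.0, 1.57]
wrist_force: [3.6, 0.1, -3.5]
width: 0.0257
```

```bash
python3 s.py
```

```text
8.55 [0.6023 0.0669 0.2933] [ 3.1406 -0.0001  1.5701] q6 -1.5530850451345017 [ 3.5655  0.0553 -3.4581] [ 0.1179 -1.1635  0.0626] 0.02574769709811371
```

>>> jog_arm(moves=[[0,0,0,1.2,0,0,20],[0,0,0,0,0,0,20],[0,0,0,0,0,-3,20],[0,0,0,0,0,-2,20],[0,0,0,0,0,0,20]])

```text
time: 9.18
tool_pos: [0.6029, 0.0668, 0.2882]
ee_rot: [-3.141, -0.0, 1.57]
wrist_force: [1.4, 1.1, -2.4]
width: 0.026
```

```bash
python3 s.py
```

```text
9.175 [0.6029 0.0668 0.2882] [-3.1407 -0.0001  1.57  ] q6 -1.5530902558271977 [ 1.4464  1.1333 -2.3893] [ 0.0977 -0.6054  0.051 ] 0.026009522893269306
```

>>> jog_arm(moves=[[0,0,0,0.8,0,0,20],[0,0,0,0,0,-2,20],[0,0,0,0,0,-1,20],[0,0,0,0,0,0,20]])

```text
time: 9.68
tool_pos: [0.6037, 0.0668, 0.2854]
ee_rot: [-3.141, -0.0, 1.57]
wrist_force: [0.5, -0.2, -2.1]
width: 0.0259
```

```bash
python3 s.py; python3 - <<'E'
from h import *
cv2.imwrite("pics/side5.png",snapshot("side")[:,:,::-1])
a=cv2.imread("pics/side5.png")[100:200,240:340]
cv2.imwrite("pics/s5.png",cv2.resize(cv2.convertScaleAbs(a,alpha=1.5),None,fx=6,fy=6,interpolation=cv2.INTER_CUBIC))
E
```

```text
9.675 [0.6037 0.0668 0.2854] [-3.1408 -0.0001  1.57  ] q6 -1.5530905421750099 [ 0.5424 -0.15   -2.093 ] [ 0.0979 -0.1491 -0.029 ] 0.025927271965586557
```

View pics/s5.png

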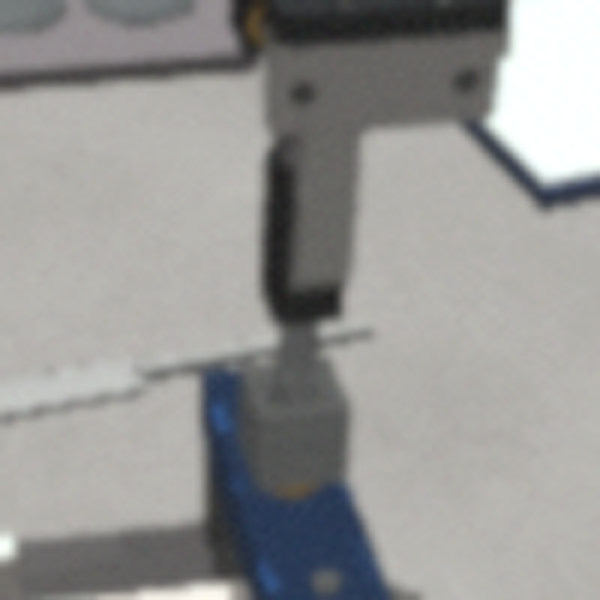

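>>> jog_arm(moves=[[0,0,-0.1,0,0,-0.2,20],[0,0,-0.1,0,0,-0.2,20],[0,0,-0.1,0,0,-0.2,20],[0,0,-0.1,0,0,-0.2,20]])

```text
time: 10.22
tool_pos: [0.6035, 0.0666, 0.2849]
ee_rot: [-3.141, 0.001, 1.167]
wrist_force: [-0.3, -0.2, -0.8]
width: 0.0258
```

```bash
python3 s.py
```

```text
10.225 [0.6035 0.0666 0.2849] [-3.1409  0.0009  1.1667] q6 -1.1499702155217804 [-0.31   -0.2356 -0.7782] [-0.2138  0.0619  0.0764] 0.025788827504306115
```

>>> jog_arm(moves=[[0,0,-0.1,0,0,-0.2,20],[0,0,-0.1,0,0,-0.2,20]])

```text
time: 10.48
tool_pos: [0.6034, 0.0664, 0.2845]
ee_rot: [-3.141, 0.002, 0.967]
wrist_force: [-1.2, -1.5, -0.9]
width: 0.0261
```

```bash
python3 s.py
```

```text
10.475 [0.6034 0.0664 0.2845] [-3.1411  0.0017  0.9666] q6 -0.9499909725540494 [-1.1575 -1.507  -0.8697] [-0.2657  0.0771  0.0481] 0.026051271886876098
```

>>> jog_arm(moves=[[0,0,-0.1,0,0,-0.2,20],[0,0,-0.1,0,0,-0.2,20]])

```text
time: 10.72
tool_pos: [0.6033, 0.0662, 0.2841]
ee_rot: [-3.141, 0.002, 0.766]
wrist_force: [-1.6, -1.6, -0.7]
width: 0.0261
```

```bash
python3 s.py
```

```text
10.725 [0.6033 0.0662 0.2841] [-3.1414  0.0024  0.7664] q6 -0.7499631006013877 [-1.6    -1.5564 -0.7418] [-0.3904  0.2786  0.013 ] 0.0260708865217685
```

>>> jog_arm(moves=[[0,0,-0.1,-0.3,-0.3,-0.2,20],[0,0,-0.1,-0.3,-0.3,-0.2,20],[0,0,-0.1,0,0,-0.2,20],[0,0,0,0,0,0,20]])

```text
time: 11.22
tool_pos: [0.6028, 0.0658, 0.2835]
ee_rot: [3.141, 0.002, 0.471]
wrist_force: [-1.6, -1.4, -0.7]
width: 0.0262
```

```bash
python3 s.py; python3 - <<'E'
from h import *
cv2.imwrite("pics/side6.png",snapshot("side")[:,:,::-1])
cv2.imwrite("pics/wrist6.png",snapshot("wrist")[:,:,::-1])
a=cv2.imread("pics/side6.png")[100:250,200:350]
cv2.imwrite("pics/s6.png",cv2.resize(cv2.convertScaleAbs(a,alpha=1.5),None,fx=4,fy=4,interpolation=cv2.INTER_CUBIC))
E
```

```text
11.225 [0.6028 0.0658 0.2835] [3.1412 0.0017 0.4709] q6 -0.4552767851490078 [-1.5957 -1.4258 -0.7411] [-0.3505  0.3383  0.0022] 0.02616259865425685
```

View pics/s6.png

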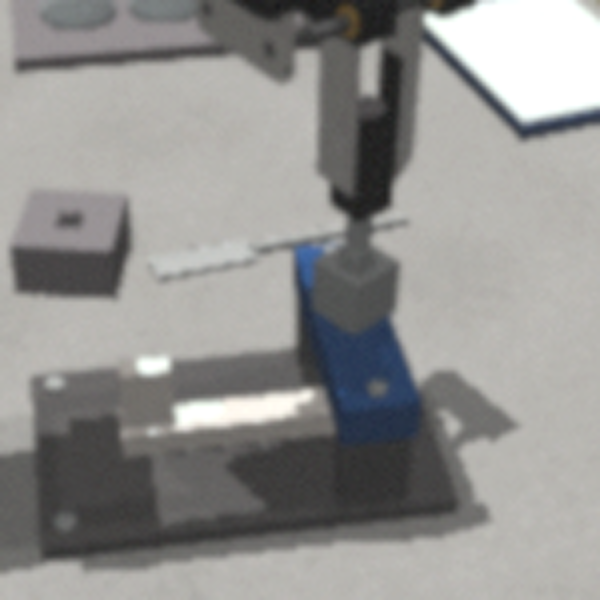

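View pics/wrist6.png

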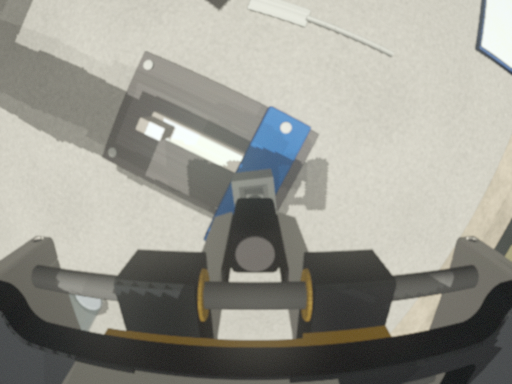

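>>> jog_arm(moves=[[0,0,0,0,0,0,60],[0,0,0,0,0,0,60],[0,0,0,0,0,0,60],[0,0,0,0,0,35,60],[0,0,0,0,0,35,60],[0,0,0.183,-41,0.5,0,60],[0,0,0.183,-41,0.5,0,50],[0,0,0.183,-41,0.5,0,50],[0,0,0.183,0,0,-30,50],[0,0,0.183,0,0,-30,50],[0,0,0.183,0,0,-30,50],[0,0,0,0,0,0,50]])

```text
time: 12.82
tool_pos: [0.4791, 0.0678, 0.2611]
ee_rot: [-3.136, -0.0, 1.566]
wrist_force: [-0.4, -0.0, 0.9]
width: 0.0498
```

```bash
python3 s.py; python3 - <<'E'
from h import *
import pickle
np.set_printoptions(precision=4,suppress=True)
c=get_calibration("wrist");cv2.imwrite("pics/wrist7.png",snapshot("wrist")[:,:,::-1]);cv2.imwrite("pics/side7.png",snapshot("side")[:,:,::-1])
pickle.dump(c,open("c7.pkl","wb"))
print(proj("wrist",[.479,.068,.072],c),proj("wrist",[.6025,.066,.229],c))
E
```

```text
12.825 [0.4791 0.0678 0.2611] [-3.1364 -0.0001  1.566 ] q6 -1.542815625636565 [-0.3759 -0.0235  0.9288] [ 0.0286 -0.1047  0.0038] 0.04983478329967602
(np.float64(254.59004606641673), np.float64(188.84657097890437)) (np.float64(252.93569567897487), np.float64(421.1986751755204))
```

View pics/wrist7.png

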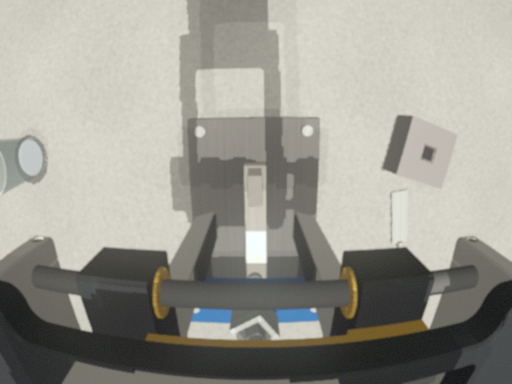

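View pics/side7.png

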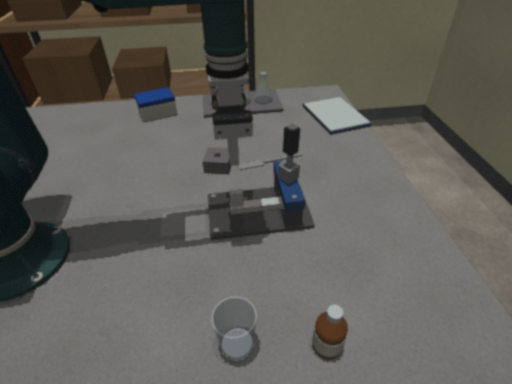

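>>> jog_arm(moves=[[0,0,0.005,0,0.2,-42,40],[0,0,0,0,0,-42,40],[0,0,0,0,0,-41,40],[0,0,0,0,0,0,30],[0,0,0,0,0,0,8],[0,0,0,0,0,0,8],[0,0,0,0,0,0,8],[0,0,0,0,0,0,8],[0,0,0,0,0,0,8]])

```text
time: 14.05
tool_pos: [0.482, 0.068, 0.1415]
ee_rot: [3.136, -0.0, 1.573]
wrist_force: [-0.3, 0.2, 6.9]
width: 0.014
```

```bash
python3 s.py
```

```text
14.05 [0.482  0.068  0.1415] [ 3.1356 -0.0002  1.5733] q6 -1.5496729536898166 [-0.3342  0.2229  6.9005] [ 0.0813 -0.0794  0.1458] 0.013994009058995605
```

>>> jog_arm(moves=[[0,0,0,-0.5,0,0,8],[0,0,0,-0.5,0,0,8]])

```text
time: 14.3
tool_pos: [0.4818, 0.068, 0.1415]
ee_rot: [3.133, -0.0, 1.573]
wrist_force: [4.5, 0.2, 5.2]
width: 0.0136
```

```bash
python3 s.py
```

```text
14.3 [0.4818 0.068  0.1415] [ 3.1333 -0.0003  1.5732] q6 -1.5496005065650935 [4.4962 0.2119 5.1656] [ 0.0827 -0.6687  0.1922] 0.013633606539546587
```

>>> jog_arm(moves=[[0,0,0,-0.5,0,0,8],[0,0,0,-0.5,0,0,8]])

```text
time: 14.55
tool_pos: [0.4815, 0.068, 0.1415]
ee_rot: [3.131, -0.0, 1.573]
wrist_force: [5.9, 0.6, 4.3]
width: 0.014
```

```bash
python3 s.py
```

```text
14.55 [0.4815 0.068  0.1415] [ 3.1314 -0.0005  1.5731] q6 -1.5494940455909785 [5.8641 0.5783 4.2724] [ 0.1213 -1.0067  0.1383] 0.014045564119560205
```

>>> jog_arm(moves=[[0,0,0,0,0,0.7,8],[0,0,0,0,0,0,8]])

```text
time: 14.8
tool_pos: [0.4808, 0.0681, 0.1415]
ee_rot: [3.134, -0.001, 1.573]
wrist_force: [5.1, -0.1, 3.4]
width: 0.0138
```

```bash
python3 s.py
```

```text
14.8 [0.4808 0.0681 0.1415] [ 3.1337 -0.0006  1.5726] q6 -1.549150628677977 [ 5.15   -0.1006  3.4057] [ 0.1379 -0.8661  0.0449] 0.013808401130801671
```

>>> jog_arm(moves=[[0,0,0,0,0,1.3,8],[0,0,0,0,0,1.2,8],[0,0,0,0,0,0,8]])

```text
time: 15.18
tool_pos: [0.4785, 0.0679, 0.1417]
ee_rot: [3.141, -0.0, 1.573]
wrist_force: [4.6, 0.3, -1.4]
width: 0.0137
```

```bash
python3 s.py
```

```text
15.175 [0.4785 0.0679 0.1417] [ 3.1406 -0.0001  1.5729] q6 -1.549336642022827 [ 4.5961  0.3016 -1.4277] [ 0.1432 -1.1884  0.0044] 0.013741583601344844
```

>>> jog_arm(moves=[[0,0,0,-0.3,0,-0.7,8],[0,0,0,-0.3,0,0,8]])

```text
time: 15.42
tool_pos: [0.4783, 0.0679, 0.1415]
ee_rot: [3.14, -0.0, 1.573]
wrist_force: [4.9, 0.4, 0.1]
width: 0.0139
```

```bash
python3 s.py
```

```text
15.425 [0.4783 0.0679 0.1415] [ 3.1395 -0.0001  1.573 ] q6 -1.5493577306174549 [4.8976 0.4329 0.137 ] [ 0.1101 -1.2722  0.0504] 0.01388095879472701
```

>>> jog_arm(moves=[[0,0,0,-0.3,0,0,8]])

```text
time: 15.55
tool_pos: [0.4779, 0.0679, 0.1415]
ee_rot: [3.14, -0.0, 1.573]
wrist_force: [4.4, 0.4, 2.9]
width: 0.0139
```

>>> jog_arm(moves=[[0,0,0,-0.3,0,0,8]])

```text
time: 15.68
tool_pos: [0.4776, 0.0679, 0.1415]
ee_rot: [3.14, -0.0, 1.573]
wrist_force: [4.9, 0.4, -0.1]
width: 0.0135
```

```bash
python3 s.py
```

```text
15.675 [0.4776 0.0679 0.1415] [ 3.1399 -0.0001  1.573 ] q6 -1.5493126968692938 [ 4.8509  0.429  -0.0778] [ 0.0569 -1.1934  0.0155] 0.013512421562632975
```

>>> jog_arm(moves=[[0,0,0,-0.3,0,0,8]])

```text
time: 15.8
tool_pos: [0.4773, 0.0679, 0.1415]
ee_rot: [3.14, -0.0, 1.573]
wrist_force: [6.2, 0.7, 1.6]
width: 0.0139
```

>>> jog_arm(moves=[[0,0,0,-0.3,0,0,8]])

```text
time: 15.92
tool_pos: [0.477, 0.0679, 0.1415]
ee_rot: [3.14, -0.0, 1.573]
wrist_force: [4.4, 0.1, 2.1]
width: 0.0136
```

>>> jog_arm(moves=[[0,0,0,-0.3,0,0,8]])

```text
time: 16.05
tool_pos: [0.4767, 0.0679, 0.1415]
ee_rot: [3.14, -0.0, 1.573]
wrist_force: [5.9, 0.6, -0.3]
width: 0.014
```

>>> jog_arm(moves=[[0,0,0,-0.3,0,0,8]])

```text
time: 16.18
tool_pos: [0.4764, 0.0679, 0.1415]
ee_rot: [3.14, -0.0, 1.573]
wrist_force: [4.3, 0.5, 2.7]
width: 0.0137
```

>>> jog_arm(moves=[[0,0,0,-0.3,0,0,8]])

```text
time: 16.3
tool_pos: [0.4761, 0.0679, 0.1415]
ee_rot: [3.14, -0.0, 1.573]
wrist_force: [4.5, 0.5, 1.3]
width: 0.0137
```

>>> jog_arm(moves=[[0,0,0,-0.3,0,0,8]])

```text
time: 16.42
tool_pos: [0.4758, 0.0679, 0.1415]
ee_rot: [3.14, -0.0, 1.573]
wrist_force: [5.8, 0.2, 0.3]
width: 0.0137
```

>>> jog_arm(moves=[[0,0,0,-0.3,0,0,8],[0,0,0,-0.3,0,0,8],[0,0,0,-0.3,0,0,8]])

```text
time: 16.8
tool_pos: [0.4749, 0.0679, 0.1415]
ee_rot: [3.14, -0.0, 1.573]
wrist_force: [4.9, 0.2, -0.3]
width: 0.0143
```

>>> jog_arm(moves=[[0,0,0,-0.3,0,0,8],[0,0,0,-0.3,0,0,8]])

```text
time: 17.05
tool_pos: [0.4743, 0.0679, 0.1415]
ee_rot: [3.14, -0.0, 1.573]
wrist_force: [4.4, 0.5, 0.3]
width: 0.0138
```

>>> jog_arm(moves=[[0,0,0,0,0,0,8],[0,0,0,0,0,0,8]])

```text
time: 17.3
tool_pos: [0.4742, 0.0679, 0.1415]
ee_rot: [3.14, -0.0, 1.573]
wrist_force: [4.9, -0.0, 1.9]
width: 0.0137
```

>>> jog_arm(moves=[[0,0,0,0,0,0,30],[0,0,0,0,0,0,30],[0,0,0,0,0,0,30]])

```text
time: 17.68
tool_pos: [0.4727, 0.068, 0.1401]
ee_rot: [-3.138, -0.0, 1.573]
wrist_force: [1.1, -0.4, -0.9]
width: 0.0302
```

>>> jog_arm(moves=[[0,0,0,0,0,0,30]])

```text
time: 17.8
tool_pos: [0.4733, 0.0679, 0.1406]
ee_rot: [-3.14, -0.0, 1.573]
wrist_force: [0.5, 0.3, 0.3]
width: 0.0298
```

>>> jog_arm(moves=[[0,0,0,0,0,0,30]])

```text
time: 17.92
tool_pos: [0.4736, 0.0679, 0.1409]
ee_rot: [-3.141, -0.0, 1.573]
wrist_force: [0.7, -0.3, 0.3]
width: 0.03
```

>>> jog_arm(moves=[[0,0,0,0,0,0,30]])

```text
time: 18.05
tool_pos: [0.4737, 0.0679, 0.141]
ee_rot: [-3.141, -0.0, 1.573]
wrist_force: [0.4, 1.1, 0.3]
width: 0.0302
```

>>> jog_arm(moves=[[0,0,0,0,0,0,30]])

```text
time: 18.18
tool_pos: [0.4738, 0.0679, 0.141]
ee_rot: [3.142, -0.0, 1.573]
wrist_force: [0.2, 0.5, -0.3]
width: 0.0298
```

>>> jog_arm(moves=[[0,0,0,0,0,0,40],[0,0,0,0,0,20,40],[0,0,0,0,0,40,40],[0,0,0,-20,0,40,40],[0,0,0,-30,0,30,40],[0,0,0,-30,0,0,40],[0,0,0,0,0,0,40],[0,0,0,0,0,0,40]])

```text
time: 19.18
tool_pos: [0.3942, 0.0679, 0.2708]
ee_rot: [3.141, -0.0, 1.573]
wrist_force: [-1.0, 0.4, -0.5]
width: 0.04
```

```bash
python3 s.py; python3 - <<'E'
from h import *
np.set_printoptions(precision=4,suppress=True)
c=get_calibration("wrist")
for n in("wrist","side","top"):cv2.imwrite(f"pics/{n}8.png",snapshot(n)[:,:,::-1])
print(proj("side",[.603,.067,.230]),proj("side",[.603,.067,.170]),proj("wrist",[.4712,.068,.072],c))
for n in("side",):
  for l in("driver_handle","block_grip"):print([(d['conf'],d['bbox']) for d in look_for(l,n)][:2])
a=cv2.imread("pics/side8.png")[100:250,200:350]
cv2.imwrite("pics/s8.png",cv2.resize(cv2.convertScaleAbs(a,alpha=1.5),None,fx=4,fy=4,interpolation=cv2.INTER_CUBIC))
E
```

```text
19.175 [0.3942 0.0679 0.2708] [ 3.1413 -0.0001  1.573 ] q6 -1.5443574801557767 [-0.9696  0.3614 -0.4798] [ 0.0764 -0.1309  0.0543] 0.04003842461139968
(np.float64(291.47731541252244), np.float64(125.65235814686375)) (np.float64(290.1020699728214), np.float64(150.31279690523948)) (np.float64(254.42000762441282), np.float64(255.73703146560098))
[(0.78, [282.0, 126.6, 297.4, 167.5]), (0.25, [278.9, 161.9, 302.6, 185.8])]
[(0.87, [225.5, 190.0, 284.6, 216.9])]
```

View pics/s8.png

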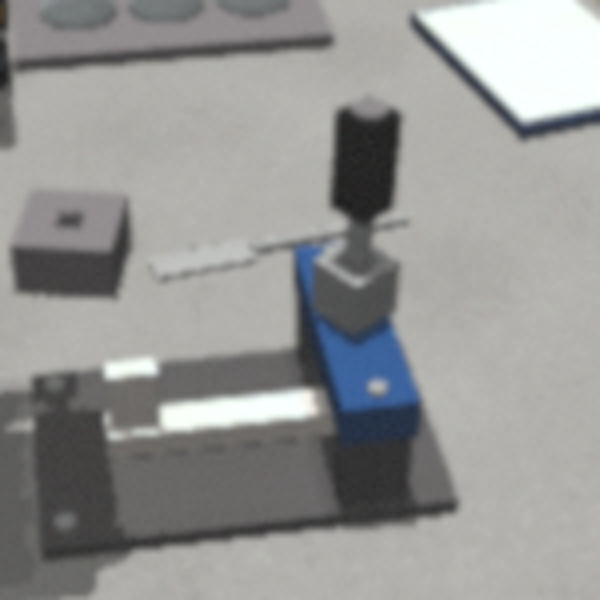

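View pics/wrist8.png

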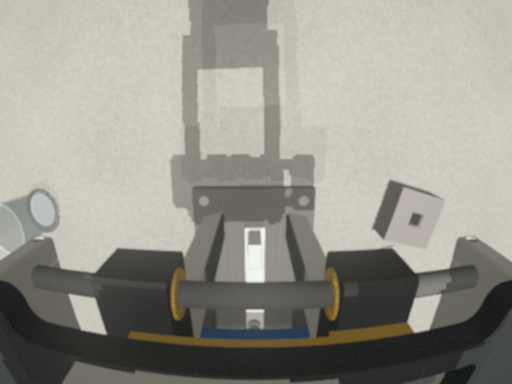

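```bash
python3 -c "
from bench import *
print(close_job())"
```

```text
the job is handed in; nothing more can be done
None
```

I took the driver from the rack, seated it in the stop screw's socket about 26 mm deep, and turned the screw about 1.1 rad clockwise with the driver. I then released the driver, drew the block about 8 mm outwards by its grip, and retreated. I handed the job in at about 19 s; no verdict was reported.

**Last checks**
- **Nip:** drawing the block slowly took about 4.3 to 6.2 N, averaging about 5 N. I allowed about 0.3 N for sensor offset, and a little for a slight downward press of the hand. That puts the foot's force at an estimated 4 to 5 N, or about 3 to 7 N at the limits of the quoted friction.
- **Block position:** the arm's travel while gripping was 7.8 mm, and the side picture shows about the same.
- **Driver:** the final side picture shows it upright in the screw.
- **Clear of the work:** the gripper is touching nothing. The arm stayed well away from the beaker, bottle and paddle, and I saw no sign that any had moved.

**What did not go cleanly**
- **First pull:** the hand pressed down on the block by up to 7 N as I gripped and began to draw it. I eased that off before taking the force readings.
- **Turning torque:** the readings were too noisy to show when the foot met the block, so the nip rests on the drag test alone.
- **Drag test limits:** I did not take a reading with the foot clear of the block. I used the quoted clear-foot drag and checked a single screw angle.

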